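# Gauge an unmarked rod and file it by size

## Task

The rod standing in the orange block came back without a label. Set it upright into the wide end of the tapered slot gauge and slide it along with a light push until it wedges between both jaws; read its size from the colour band where it stops, then lower it to the bottom of the tube of that colour and let go. Leave the two rods in the grey block and everything else as they are.

Things in the scene. Friction and masses are not known exactly. Their poses are not given: they have to be found in the camera images.
- gauge: Fixed tapered slot gauge: aluminium base 172 x 118 x 12 mm with two dark steel jaws 28 mm high (tops 40 mm above the bench) that form a straight slot open above and at both ends. Origin at the centre of the underside; x along the slot's centre line (y = 0) to the narrow end, z up. A push of 3 to 7 N along the slot wedges a rod well; over about 10 N squeezes the jaws too hard (limit 35 N in all).
- jaw_left: The gauge's left jaw, on the slot's +y side: dark steel bar 150 x 30 x 28 mm with its inner face at 0.06 rad to the slot's centre line, fixed on the base. Its frame is the gauge's frame (same origin and axes).
- jaw_right: The gauge's right jaw, on the slot's -y side: dark steel bar 150 x 30 x 28 mm with its inner face at 0.06 rad to the slot's centre line, fixed on the base. Its frame is the gauge's frame (same origin and axes).
- slot_wide (a point): Wide end of the gauge's slot (75 mm before the gauge's origin), on the centre line at the slot's floor, 12 mm above the bench. The slot is 28 mm wide here and narrows evenly by 0.12 mm per mm. Axes as the gauge's.
- slot_narrow (a point): Narrow end of the slot, 150 mm from the wide end, on the centre line at the slot's floor; 10 mm wide. A rod off the centre line rubs on one jaw only, up to 16 mm before its true stop for each mm off, and reads false; it must touch both jaws.
- band_red (a point): Middle of the red band (22 mm long, across both jaw tops), on the slot's centre line at the jaw tops, 8 mm past the gauge's origin. An exact 18 mm rod that touches both jaws has its centre here, a thicker one stops up to 7 mm earlier, a thinner one up to 7 mm later; lightly pushed, rods settle 1 to 4 mm further in. Axes as the gauge's.
- band_yellow (a point): Middle of the yellow band (22 mm long, across both jaw tops), on the slot's centre line at the jaw tops, 33 mm past the gauge's origin. An exact 15 mm rod that touches both jaws has its centre here, a thicker one stops up to 7 mm earlier, a thinner one up to 7 mm later; lightly pushed, rods settle 1 to 4 mm further in. Axes as the gauge's.
- band_blue (a point): Middle of the blue band (22 mm long, across both jaw tops), on the slot's centre line at the jaw tops, 58 mm past the gauge's origin. An exact 12 mm rod that touches both jaws has its centre here, a thicker one stops up to 7 mm earlier, a thinner one up to 7 mm later; lightly pushed, rods settle 1 to 4 mm further in. Axes as the gauge's.
- rod_a_mid (a point): One of three look-alike rods of rough round steel stock, 150 mm long, 0.12 to 0.33 kg, sold as 12, 15 and 18 mm but up to 0.8 mm thicker or thinner (which is which is not told); point at its middle, 75 mm above its foot, z along the rod. One of the three, not always the same, stands in the orange return block, the other two in the grey block.
- rod_b_mid (a point): One of three look-alike rods of rough round steel stock, 150 mm long, 0.12 to 0.33 kg, sold as 12, 15 and 18 mm but up to 0.8 mm thicker or thinner (which is which is not told); point at its middle, 75 mm above its foot, z along the rod. One of the three, not always the same, stands in the orange return block, the other two in the grey block.
- rod_c_mid (a point): One of three look-alike rods of rough round steel stock, 150 mm long, 0.12 to 0.33 kg, sold as 12, 15 and 18 mm but up to 0.8 mm thicker or thinner (which is which is not told); point at its middle, 75 mm above its foot, z along the rod. One of the three, not always the same, stands in the orange return block, the other two in the grey block.
- return_block: Fixed orange block, 70 x 70 x 40 mm, origin at the centre of its underside. One blind hole, 20 mm wide and 25 mm deep, in the middle of its top; the rod to be gauged stands loosely in it, its foot 15 mm above the bench.
- wait_block: Fixed grey block, 70 x 150 x 40 mm, origin at the centre of its underside, with two such holes at y = -40 and +40 mm in which the other two rods stand.
- tube_red: Fixed upright red plastic tube, the store for 18 mm rods: 70 mm high, 42 mm outside, 34 mm inside, on a 64 mm round foot; origin at the centre of its underside, inner floor 6 mm above it, open at the top. The three tubes change places.
- tube_yellow: Fixed upright yellow plastic tube, the store for 15 mm rods: 70 mm high, 42 mm outside, 34 mm inside, on a 64 mm round foot; origin at the centre of its underside, inner floor 6 mm above it, open at the top. The three tubes change places.
- tube_blue: Fixed upright blue plastic tube, the store for 12 mm rods: 70 mm high, 42 mm outside, 34 mm inside, on a 64 mm round foot; origin at the centre of its underside, inner floor 6 mm above it, open at the top. The three tubes change places.
- caliper: Digital caliper lying flat, 235 mm long. A bystander, to be left alone; origin under its centre.
- screwdriver: Screwdriver with a red handle, 200 mm long, lying. A bystander, to be left alone; origin under its centre.
- glue: White glue bottle with a red cap, 42 mm across, 105 mm high. A bystander, to be left alone; origin under its centre.
- bracket: Orange printed angle bracket, 55 x 40 x 50 mm. A bystander, to be left alone; origin under its centre.
- motor: Small square stepper motor, 42 x 42 x 40 mm, shaft up. A bystander, to be left alone; origin under its centre.
- hexkey: Dark L-shaped hex key lying flat, 110 mm long. A bystander, to be left alone; origin under its centre.
Things that resemble listed ones, but are neither listed nor needed, are in the scene too. Of the things shaped like the tube_yellow, the yellow one is meant.

How it is judged:
By the outcome, as a careful person would: the job done as asked, in the order asked, and still so for the second after the job is handed in, with the robot touching nothing.
It also fails if it takes over 58 s, if anything falls off the work surface, if the arm or the gripper's body presses on something with over 40 N, if the wrist force passes 120 N, or if a joint passes its speed limit or range.

## Robot

A 6-joint arm with a two-finger parallel gripper is mounted at the origin on the work surface. World frame = base frame: x ahead of the robot, y to its left, z up, the work surface at z = 0. Lengths are in mm, angles in rad, forces in N, time in s.
With the tool pointing down it reaches from about 275 to 1000 mm from the base axis. Payload 8.4 kg.
Tool frame: the origin (TCP) lies between the finger pads; the fingertips stand 11 mm ahead of it and the grasp point (between the pads) lies 8 mm behind it; z points along the fingers, y is the direction in which the jaws open and shut (so a half turn about z gives the same grasp; the last joint's range is limited). The gripper opens to 85 mm and grips with 20 to 120 N. Pads are 22 mm wide; open, the fingers measure 114 mm over their backs; the gripper's body (76 mm by 85 mm) begins 54 mm behind the grasp point. The pads swing forward as they close: fully open they stand 13 mm farther back than shut.
Start: joints at [1.167, 0.353, 1.633, -0, 1.155, -0.002], TCP at [244.421, 575.227, 216.581] pointing down, gripper open.
Joint ranges: [-2.63, 2.63], [-0.92, 2.1], [0.06, 2.66], [-1.3, 4.44], [0, 2.69], [-3.02, 3.02]. Speed limits (rad/s): [2.22, 2.22, 2.79, 3.14, 3.14, 3.14].

## Interface

Orientations are given as [roll, pitch, yaw] about the fixed x, y, z axes, in that order (R = Rz(yaw) Ry(pitch) Rx(roll)).
In Python, from rig import r, eyes gives the robot as it stands. The module is installed in compiled form; this text tells all that it offers.
- The arm moves only by the tool servo_tool, never from a script. Its argument "rows" is a list of rows, each a list of 3 entries, a list of its own where there are three numbers: the shift along the world's x, y, z in cm, then the turn about the world's z in rad, then the finger opening in cm, from 0 to 8.54. A call has 1 to 5 rows; each row shifts and turns the commanded pose from where the row before left it; what a row does not reach is not made up. A row lasts 1/12 s, in which the tool goes at most 41.7 mm and 7.16 degrees, less where a joint would pass 70% of its speed; a pose out of reach is approached as far as the arm can. A call is refused whole if a number of a shift passes 4.17 or a number of a turn 0.125, either way. A call with a gripper value outside its range is refused whole. The fingers move at their own pace and stop on an object; "squeeze" is the grip in N (left out, the last holds). Time passes only in rows, so rows that do not move let the fingers close. It gives the time, the measured TCP pose, the force and the opening at its end, in the units of the state.
- r.sense(): the state, without advancing time (a new reading comes with each control period).
- eyes.grab_frame(name): name is "side" or "top" or "wrist"; returns a dict with "frame" (400x640x3 uint8, red, green, blue), "depth" (400x640 float32, mm along the optical axis (not along the pixel's ray), 0 where there is no reading), "vertical_fov" (degrees; the focal length in pixels is half the picture's height over the tangent of half this angle, whatever the lens; pixels are square), "cx", "cy" (the principal point, pixels), "D" ([k1, k2, p1, p2, k3] as OpenCV has them; the pictures are not rectified), "camera_from_world" (4x4, takes a point from world to camera coordinates); the wrist camera has in their place "hand_eye" (4x4, takes a point from camera to tool coordinates, whose origin is the TCP and whose axes are the flange's). Camera axes: x right, y down, z forward; pixel columns grow to the right and rows downward; lengths in mm; the calibration is good to about 2 mm. A picture is of the moment at which its call begins: read the wrist's pose just before it.
- r.sign_off(): hands the job in, once; it reports no verdict.
The state is a dict: "clock": time; "qpos": joint angles; "qvel": joint speeds; "joint_efforts": joint torques, N m; "eef_pos": TCP position; "tcp_rot": TCP orientation; "contact_force": force on the tool from outside, world axes, zero at the start; "wrist_torque": the same for the moment, N m; "opening": opening from 0.0 (shut) to 1.0 (fully open).
Only numpy, scipy, OpenCV 4.12 (cv2) and the standard library are available. Lean on these libraries where they do the work, as an engineer would, in place of code of your own. Each camera call takes 0.05 s, during which the arm holds its last target.

## Working session

There is one attempt and no reset: what is moved stays moved. The work goes in short steps, Python scripts to look and compute and a tool call to move; the robot and the scene stay as the last step left them, time stands still between calls to the robot, and variables do not carry over. Pictures are saved under pics/ and viewed, and the job is handed in when it is done.

Besides the shell and the picture viewer there is one more tool, called after "Call:" as name(argument=value, ...), one argument or row to a line, values as JSON. servo_tool: Moves the arm, as the interface text tells. Its arguments: {"type":"object","properties":{"rows":{"type":"array"},"squeeze":{"type":"number"}},"required":["rows"]}

```bash
mkdir -p pics; cat > h.py <<'E'
import numpy as np, cv2
from rig import r, eyes
def save(n,img): cv2.imwrite('pics/'+n+'.png',cv2.cvtColor(img,cv2.COLOR_RGB2BGR))
def K(g):
    f=200/np.tan(np.radians(g['vertical_fov'])/2)
    return np.array([[f,0,g['cx']],[0,f,g['cy']],[0,0,1]])
def w2c(g,P):
    T=g['camera_from_world']; P=np.atleast_2d(np.array(P,float))
    rv=cv2.Rodrigues(T[:3,:3])[0]
    return cv2.projectPoints(P,rv,T[:3,3],K(g),np.array(g['D']))[0].reshape(-1,2)
def ray(g,uv):
    p=cv2.undistortPoints(np.array(uv,float).reshape(-1,1,2),K(g),np.array(g['D'])).reshape(-1,2)
    d=np.c_[p,np.ones(len(p))]; T=np.linalg.inv(np.array(g['camera_from_world']))
    return T[:3,3], d@T[:3,:3].T
def onz(g,uv,z):
    o,d=ray(g,uv); return o+d*((z-o[2])/d[:,2])[:,None]
def pts(g):
    v,u=np.mgrid[0:400,0:640]; uv=np.c_[u.ravel(),v.ravel()]
    o,d=ray(g,uv); Z=g['depth'].reshape(-1,1)
    P=o+d*Z; P[Z[:,0]==0]=np.nan
    return P.reshape(400,640,3)
def wristT(g,s):
    from scipy.spatial.transform import Rotation as R
    T=np.eye(4); T[:3,:3]=R.from_euler('xyz',s['tcp_rot']).as_matrix(); T[:3,3]=s['eef_pos']
    g['camera_from_world']=np.linalg.inv(T@np.array(g['hand_eye'])); return g
def grab(n):
    s=r.sense(); g=eyes.grab_frame(n)
    if n=='wrist': wristT(g,s)
    g['camera_from_world']=np.array(g['camera_from_world'])
    return g
E
python3 - <<'E'
from h import *
print(r.sense())
for n in ['top','side','wrist']:
    g=grab(n); save(n+'0',g['frame']); np.save('/tmp/'+n+'0.npy',g,allow_pickle=True); print(n,g['vertical_fov'],g['cx'],g['cy'],g['D'],np.linalg.inv(g['camera_from_world']).round(2).tolist())
E
```

```text
{'clock': 0.0, 'qpos': array([ 1.16657939e+00,  3.53632775e-01,  1.63415891e+00,  2.18661250e-05,
        1.15521417e+00, -2.41837902e-03]), 'qvel': array([ 8.43210754e-04,  5.19832326e-04,  1.50117460e-03, -4.72869648e-04,
       -6.42502195e-05, -6.29540645e-04]), 'joint_efforts': array([ 8.73891058e-04, -6.05267715e+01, -3.42047954e+01,  2.46215104e-04,
        9.58372140e-03,  8.49311341e-07]), 'eef_pos': array([244.22263768, 574.74869778, 215.86070427]), 'tcp_rot': array([-3.14017950e+00, -2.34100095e-05,  2.73978524e+00]), 'contact_force': array([-0.41815457,  1.25269503, -1.0102142 ]), 'wrist_torque': array([ 0.01979135,  0.02180322, -0.07949067]), 'opening': 1.0005312382401725}
top 56.15845539109006 318.0166212103373 195.74472654395333 [0.01984074 0.         0.         0.         0.        ] [[0.02, -0.99, 0.12, 438.15], [-1.0, -0.02, 0.02, -45.49], [-0.02, -0.12, -0.99, 1055.62], [0.0, 0.0, 0.0, 1.0]]
side 49.97744680581289 321.63562343449473 199.19044022585146 [-0.07899918  0.          0.          0.          0.        ] [[0.96, -0.17, 0.22, 305.06], [-0.28, -0.58, 0.77, -980.29], [-0.01, -0.8, -0.6, 821.91], [0.0, 0.0, 0.0, 1.0]]
wrist 66.8437529818823 319.04967852285824 199.3808044697384 [-0.01455915  0.          0.          0.          0.        ] [[0.39, 0.88, 0.26, 175.58], [0.92, -0.37, -0.11, 602.91], [-0.0, 0.29, -0.96, 373.18], [0.0, 0.0, 0.0, 1.0]]
```

View pics/top0.png

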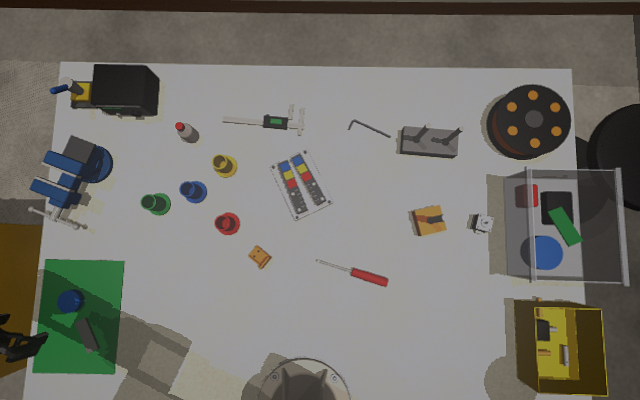

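View pics/side0.png

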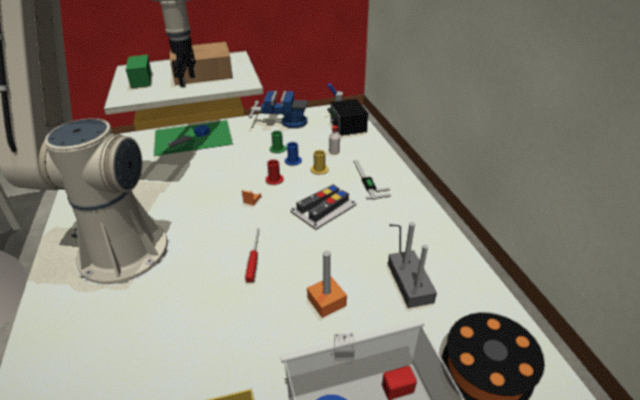

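View pics/wrist0.png

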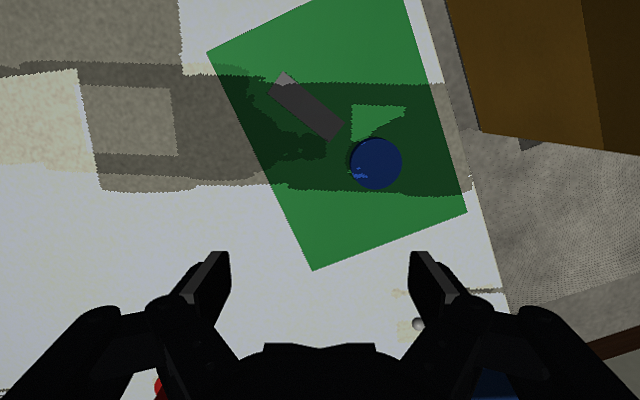

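```bash
python3 - <<'E'
from h import *
t=np.load('/tmp/top0.npy',allow_pickle=True).item()
f=t['frame']
a=cv2.resize(f[140:230,255:345],None,fx=6,fy=6,interpolation=cv2.INTER_CUBIC)
save('g1',a)
b=cv2.resize(f[100:260,130:530],None,fx=2,fy=2,interpolation=cv2.INTER_CUBIC); save('m1',b)
hsv=cv2.cvtColor(f,cv2.COLOR_RGB2HSV)
P=pts(t)
H,S,V=hsv[...,0],hsv[...,1],hsv[...,2]
for n,m in dict(orange=(H>8)&(H<19)&(S>130)&(V>90),yellow=(H>=20)&(H<33)&(S>130)&(V>70),red=((H<6)|(H>172))&(S>140)&(V>70),blue=(H>105)&(H<125)&(S>110)&(V>60),green=(H>45)&(H<85)&(S>110)).items():
    k,l,st,c=cv2.connectedComponentsWithStats(m.astype(np.uint8))
    for i in range(1,k):
        if st[i,4]>12:
            q=P[l==i]; print(n,st[i],c[i].round(1),np.nanmedian(q,0).round(0),np.nanmax(q[:,2]).round())
E
```

```text
orange [528  90  10  10  78] [532.5  94.8] [ 840. -599.   65.] 69.0
orange [507 102  10  10  77] [511.3 106.3] [ 808. -543.   64.] 70.0
orange [550 102  10  10  79] [554.7 106.7] [ 807. -657.   65.] 68.0
orange [507 126  11  10  79] [512.1 130.3] [ 741. -543.   64.] 69.0
orange [551 126  11  10  83] [555.9 130.7] [ 741. -658.   64.] 68.0
orange [530 138  10  10  79] [534.5 142.6] [ 708. -600.   64.] 68.0
orange [415 211  27  21 153] [428.2 221.8] [ 494. -318.   40.] 45.0
orange [249 246  22  23 231] [259.  256.1] [390. 134.   6.] 52.0
orange [538 309   2   8  14] [538.6 312.1] [ 262. -615.   19.] 23.0
orange [538 351  13   2  21] [544.3 351.4] [ 163. -626.   17.] 20.0
orange [538 354  13   1  13] [544. 354.] [ 157. -622.   20.] 23.0
yellow [ 71  83  20  18 223] [82.1 92.7] [836. 649.  31.] 54.0
yellow [212 155  25  22 232] [225.5 165.9] [638. 233.   6.] 73.0
yellow [297 164  10   9  62] [301.6 168.2] [633.  20.  41.] 45.0
yellow [284 170   9  10  59] [288.1 174.6] [613.  58.  40.] 44.0
yellow [418 222  17  12  70] [425.6 227.1] [ 479. -318.   40.] 44.0
yellow [   0  224   40  112 341
[... 970 characters left out ...]
 156  10  10  64] [297.3 160.5] [654.  34.  40.] 44.0
blue [280 162  10  10  61] [284.8 166.3] [638.  67.  40.] 44.0
blue [ 58 173  18  15 158] [ 66.3 180.3] [582. 640.  78.] 84.0
blue [ 30 179  39  29 515] [ 50.2 192.5] [545. 654. 119.] 124.0
blue [180 182  27  21 227] [194.9 191.9] [563. 315.   6.] 74.0
blue [535 236  28  34 770] [547.3 252.4] [ 419. -630.   45.] 50.0
blue [ 58 290  22  23 383] [ 68.2 301.1] [261. 640.  23.] 28.0
green [271 119  10   5  41] [275.6 120.8] [775. 100.  13.] 18.0
green [141 194  29  21 178] [158.7 204.2] [526. 414.   6.] 74.0
green [548 207  35  39 608] [564.7 225.8] [ 489. -675.   52.] 68.0
green [  33  259   91  115 7677] [ 78.5 315.4] [223. 621.   3.] 296.0
```

View pics/g1.png

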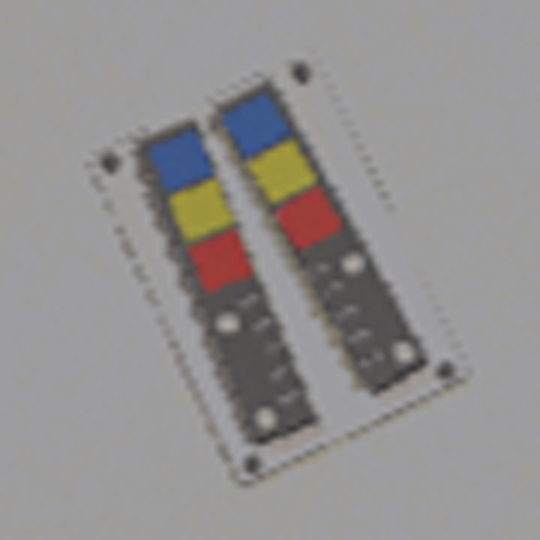

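View pics/m1.png

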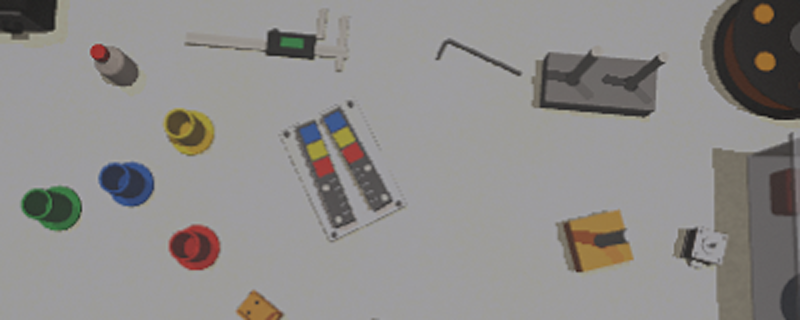

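```bash
python3 - <<'E'
from h import *
t=np.load('/tmp/top0.npy',allow_pickle=True).item(); s=np.load('/tmp/side0.npy',allow_pickle=True).item()
for g,nm in((t,'top'),(s,'side')):
    P=pts(g)
    for lab,(x,y,R) in dict(ret=(494,-318,60),).items():
        m=(np.hypot(P[...,0]-x,P[...,1]-y)<R)
        for z0,z1 in((36,46),(60,80),(80,100),(100,120),(120,140),(140,158),(158,175)):
            k=m&(P[...,2]>z0)&(P[...,2]<z1)
            if k.sum(): 
                q=P[k]; print(nm,lab,z0,k.sum(),q.mean(0).round(1),q.min(0).round(),q.max(0).round())
# block from top
f=t['frame']; hsv=cv2.cvtColor(f,cv2.COLOR_RGB2HSV);H,S=hsv[...,0],hsv[...,1]
P=pts(t); m=((H>8)&(H<33)&(S>110)&(P[...,2]>33)&(P[...,2]<50)).astype(np.uint8); m[:, :400]=0;m[:,460:]=0
c=np.argwhere(m>0)[:,::-1]; q=onz(t,c,40)[:,:2].astype(np.float32); print(cv2.minAreaRect(q))
# gauge origin/yaw from bands & tubes by rim depth
B={}
for n,mm in dict(y=((H>=20)&(H<33)&(S>130)),r=((H<6)|(H>172))&(S>140),b=(H>105)&(H<125)&(S>110)).items():
    mm=mm.copy(); z=np.zeros_like(mm); z[150:200,275:315]=1; mm&=z
    k,l,st,cc=cv2.connectedComponentsWithStats(mm.astype(np.uint8)); 
    cc=[cc[i] for i in range(1,k) if st[i,4]>30]; B[n]=onz(t,cc,40); print(n,B[n].round(1).tolist(),B[n].mean(0).round(1), np.linalg.norm(B[n][0]-B[n][1]).round(1))
for n,(x,y) in dict(y=(638,233),r=(477,220),b=(563,315)).items():
    k=(np.hypot(P[...,0]-x,P[...,1]-y)<60)&(P[...,2]>62)&(P[...,2]<78)
    q=P[k]; print('rim',n,k.sum(),q.mean(0).round(1),cv2.minEnclosingCircle(q[:,:2].astype(np.float32)))
    k=(np.hypot(P[...,0]-x,P[...,1]-y)<60)&(P[...,2]>3)&(P[...,2]<9); 
E
```

```text
top ret 36 568 [ 497.8 -327.1   39.9] [ 457. -370.   36.] [ 539. -288.   46.]
top ret 60 16 [ 497.1 -323.2   69. ] [ 491. -327.   61.] [ 507. -321.   80.]
top ret 80 17 [ 496.7 -323.8   89.3] [ 490. -331.   81.] [ 506. -321.  100.]
top ret 100 14 [ 497.7 -323.1  110. ] [ 491. -326.  101.] [ 506. -321.  119.]
top ret 120 20 [ 496.5 -323.6  129.9] [ 490. -330.  121.] [ 505. -321.  139.]
top ret 140 17 [ 498.6 -322.6  149.9] [ 492. -326.  140.] [ 507. -321.  158.]
top ret 158 47 [ 498.1 -329.1  164.5] [ 491. -338.  158.] [ 505. -321.  168.]
side ret 36 625 [ 497.  -335.1   40.2] [ 456. -373.   36.] [ 540. -288.   46.]
side ret 60 39 [ 495.8 -336.1   69.5] [ 489. -339.   61.] [ 503. -330.   80.]
side ret 80 43 [ 496.5 -336.    89.8] [ 490. -339.   81.] [ 507. -330.  100.]
side ret 100 46 [ 496.4 -336.9  110.3] [ 489. -341.  100.] [ 506. -330.  120.]
side ret 120 49 [ 496.7 -337.   130. ] [ 489. -341.  120.] [ 506. -332.  140.]
side ret 140 46 [ 496.9 -337.   148.8] [ 489. -341.  140.] [ 506. -332.  157.]
side ret 158 51 [ 497.4 -332.6  163. ] [ 490. -340.  158.] [ 506. -322.  166.]
((498.0066223144531, -328.0811462402344), (69.02495574951172, 69.64591217041016), 14.707793235778809)
y [[632.8, 20.9, 40.0], [614.2, 57.6, 40.0]] [623.5  39.2  40. ] 41.2
r [[611.0, 8.0, 40.0], [591.0, 48.0, 40.0]] [601.  28.  40.] 44.7
b [[654.4, 33.4, 40.0], [637.3, 67.4, 40.0]] [645.8  50.4  40. ] 38.1
rim y 86 [642.1 241.5  68.1] ((642.0296630859375, 241.7286834716797), 21.558948516845703)
rim r 81 [479.2 226.8  68.6] ((478.826904296875, 226.72964477539062), 20.959095001220703)
rim b 93 [566.7 324.1  68. ] ((566.0940551757812, 324.15484619140625), 21.118764877319336)
```

Call:
servo_tool(
  rows=[
    [[1.8,-2.9,0.4],-0.035,8.54],
    [[1.8,-2.9,0.4],-0.035,8.54],
    [[1.8,-2.9,0.4],-0.035,8.54],
    [[1.8,-2.9,0.4],-0.035,8.54],
    [[1.8,-2.9,0.4],-0.035,8.54],
  ],
)

```text
clock: 0.57
eef_pos: [334.8, 428.7, 236.5]
tcp_rot: [-3.141, 0.0, 2.564]
contact_force: [0.7, 0.8, 0.1]
opening: 1.001
```

Call:
servo_tool(
  rows=[
    [[1.8,-2.9,0.4],-0.035,8.54],
    [[1.8,-2.9,0.4],-0.035,8.54],
    [[1.8,-2.9,0.4],-0.035,8.54],
    [[1.8,-2.9,0.4],-0.035,8.54],
    [[1.8,-2.9,0.4],-0.035,8.54],
  ],
)

```text
clock: 0.98
eef_pos: [424.9, 283.6, 256.7]
tcp_rot: [-3.141, -0.0, 2.388]
contact_force: [0.3, 0.3, -1.1]
opening: 1.003
```

Call:
servo_tool(
  rows=[
    [[1.8,-2.9,0.4],-0.035,8.54],
    [[1.8,-2.9,0.4],-0.035,8.54],
    [[1.8,-2.9,0.4],-0.035,8.54],
    [[1.8,-2.9,0.4],-0.035,8.54],
    [[1.8,-2.9,0.4],-0.035,8.54],
  ],
)

```text
clock: 1.4
eef_pos: [514.9, 138.6, 276.7]
tcp_rot: [-3.141, -0.0, 2.213]
contact_force: [0.0, 0.3, 0.5]
opening: 1.001
```

Call:
servo_tool(
  rows=[
    [[1.8,-2.9,0.4],-0.035,8.54],
    [[1.8,-2.9,0.4],-0.035,8.54],
    [[1.8,-2.9,0.4],-0.035,8.54],
    [[1.8,-2.9,0.4],-0.035,8.54],
    [[0,0,0],-0.035,8.54],
  ],
)

```text
clock: 1.82
eef_pos: [589.2, 19.6, 293.0]
tcp_rot: [3.141, 0.003, 2.035]
contact_force: [0.2, -0.9, -0.8]
opening: 1.005
```

Call:
servo_tool(
  rows=[
    [[0,0,0],0,8.54],
    [[0,0,0],0,8.54],
  ],
)

```text
clock: 1.98
eef_pos: [586.0, 24.1, 292.1]
tcp_rot: [-3.141, -0.001, 2.04]
contact_force: [-0.3, 0.1, 0.0]
opening: 0.997
```

```bash
python3 - <<'E'
from h import *
s=r.sense(); print(s['clock'],s['eef_pos'],s['tcp_rot'],s['qpos'],s['contact_force'])
g=grab('wrist'); save('w1',g['frame']); np.save('/tmp/w1.npy',g,allow_pickle=True)
E
```

```text
1.9833 [586.03071501  24.12355032 292.12352871] [-3.14076156e+00 -7.11478987e-04  2.04006419e+00] [ 3.84012517e-02  2.30898339e-01  1.63010928e+00  3.12302855e-04
  1.28163734e+00 -4.30956120e-01] [-0.29746033  0.14380761  0.0121637 ]
```

View pics/w1.png

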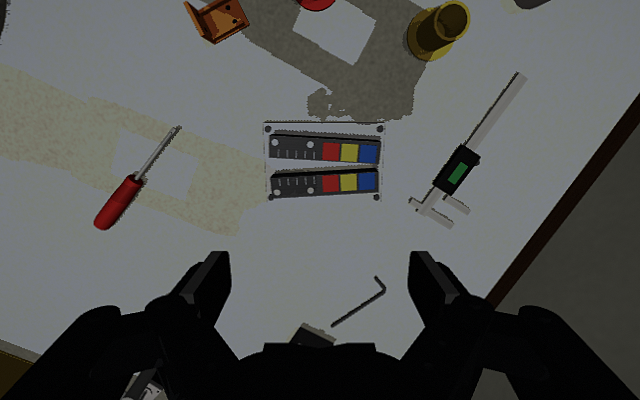

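```bash
cat > gg.py <<'E'
from h import *
def gauge(g,box):
    f=g['frame']; hsv=cv2.cvtColor(f,cv2.COLOR_RGB2HSV);H,S,V=[hsv[...,i].astype(int) for i in range(3)]
    M=[];x0,y0,x1,y1=box
    for n,mm in dict(r=((H<8)|(H>170))&(S>120),y=((H>=20)&(H<35)&(S>110)),b=(H>103)&(H<128)&(S>110)).items():
        z=np.zeros_like(mm); z[y0:y1,x0:x1]=1; mm=mm&z
        k,l,st,cc=cv2.connectedComponentsWithStats(mm.astype(np.uint8))
        cc=np.array([cc[i] for i in range(1,k) if st[i,4]>40]); q=onz(g,cc,40); M.append(q[:,:2].mean(0)); print(n,cc.round(1).tolist(),q[:,:2].round(1).tolist(),np.linalg.norm(q[0]-q[1]).round(1))
    M=np.array(M); d=M[2]-M[0]; print('len',np.linalg.norm(d)); a=np.arctan2(d[1],d[0]); u=d/np.linalg.norm(d)
    o=M.mean(0)-33*u; print('origin',o.round(2),'yaw',a.round(4), 'wide',(o-75*u).round(1)); return o,a
if __name__=='__main__':
    gauge(np.load('/tmp/w1.npy',allow_pickle=True).item(),(255,110,395,210))
    gauge(np.load('/tmp/top0.npy',allow_pickle=True).item(),(275,150,315,200))
    g=np.load('/tmp/w1.npy',allow_pickle=True).item()
    save('w1c',cv2.resize(g['frame'][110:215,250:400],None,fx=5,fy=5,interpolation=cv2.INTER_CUBIC))
E
python3 gg.py
```

```text
r [[330.5, 151.2], [330.2, 183.0]] [[589.4, 46.8], [609.3, 7.7]] 43.9
y [[349.0, 152.3], [348.2, 181.9]] [[612.3, 56.9], [630.9, 20.4]] 40.9
b [[367.6, 153.4], [366.2, 180.9]] [[635.4, 66.9], [652.4, 32.9]] 38.0
len 49.947100379966344
origin [592.21  23.63] yaw 0.4707 wide [525.4 -10.4]
r [[305.9, 175.9], [291.4, 182.9]] [[611.6, 8.3], [591.4, 47.7]] 44.3
y [[301.6, 168.1], [288.0, 174.6]] [[633.1, 20.9], [614.4, 57.8]] 41.4
b [[297.3, 160.5], [284.8, 166.3]] [[654.4, 33.4], [637.3, 67.4]] 38.1
len 49.61348108295048
origin [594.22  24.39] yaw 0.4676 wide [527.3  -9.4]
```

View pics/w1c.png

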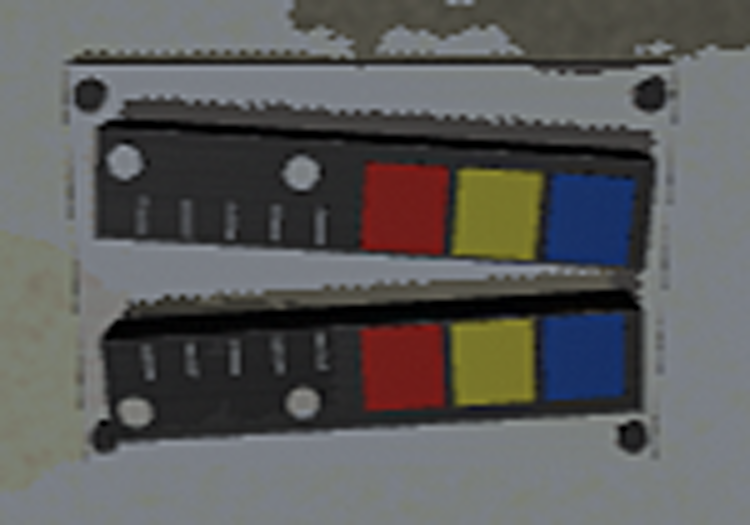

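Call:
servo_tool(
  rows=[
    [[-0.9,-3.6,-0.4],0,8.54],
    [[-0.9,-3.6,-0.4],0,8.54],
    [[-0.9,-3.6,-0.4],0,8.54],
    [[-0.9,-3.6,-0.4],0,8.54],
    [[-0.9,-3.6,-0.4],0,8.54],
  ],
)

```text
clock: 2.45
eef_pos: [540.5, -155.8, 272.5]
tcp_rot: [3.142, -0.0, 2.043]
contact_force: [0.6, -0.5, -0.2]
opening: 0.999
```

Call:
servo_tool(
  rows=[
    [[-0.9,-3.6,-0.4],0,8.54],
    [[-0.9,-3.6,-0.4],0,8.54],
    [[-0.9,-3.6,-0.4],0,8.54],
    [[-0.9,-3.6,-0.4],0,8.54],
    [[-0.8,-3.0,-0.4],0,8.54],
  ],
)

```text
clock: 2.87
eef_pos: [496.8, -330.7, 252.5]
tcp_rot: [-3.142, 0.0, 2.042]
contact_force: [0.5, -0.3, -0.4]
opening: 0.997
```

Call:
servo_tool(
  rows=[
    [[0,0,0],0,8.54],
    [[0,0,0],0,8.54],
    [[0,0,0],0,8.54],
  ],
)

```text
clock: 3.12
eef_pos: [497.6, -328.5, 252.5]
tcp_rot: [3.141, -0.001, 2.041]
contact_force: [0.3, 0.0, -0.5]
opening: 1.002
```

```bash
python3 - <<'E'
from h import *
s=r.sense(); print(s['clock'],s['eef_pos'],s['tcp_rot'],s['qpos'],s['contact_force'])
g=grab('wrist'); save('w2',g['frame']); np.save('/tmp/w2.npy',g,allow_pickle=True)
P=pts(g);m=np.hypot(P[...,0]-497,P[...,1]+330)<28
for a,b in((60,100),(100,140),(140,160),(160,170)):
    q=P[m&(P[...,2]>a)&(P[...,2]<b)]
    if len(q): print(a,len(q),q.mean(0),q.min(0),q.max(0))
E
```

```text
3.1167 [ 497.56478786 -328.52160194  252.48306258] [ 3.14142412e+00 -7.81774462e-04  2.04091508e+00] [-5.86387621e-01  2.76932074e-01  1.65769746e+00  5.68384690e-04
  1.20756091e+00 -1.05670841e+00] [ 0.32435759  0.03707376 -0.54785878]
60 103 [ 493.70159227 -323.82206405   80.81988897] [ 488.27521888 -331.97825183   60.37256356] [ 503.25070694 -321.25433441   99.9807883 ]
100 152 [ 493.83680465 -323.7964253   121.24524129] [ 488.22311639 -332.47135925  100.33227752] [ 503.80556207 -321.21371768  139.9993397 ]
140 99 [ 493.76549269 -323.89609085  150.50939199] [ 488.24069592 -332.30163557  140.13616803] [ 503.44552352 -321.32828495  159.97989964]
160 349 [ 496.68087761 -329.59899     164.68941526] [ 488.32369625 -338.74878225  160.01251322] [ 505.49226041 -321.10207687  166.84550305]
```

View pics/w2.png

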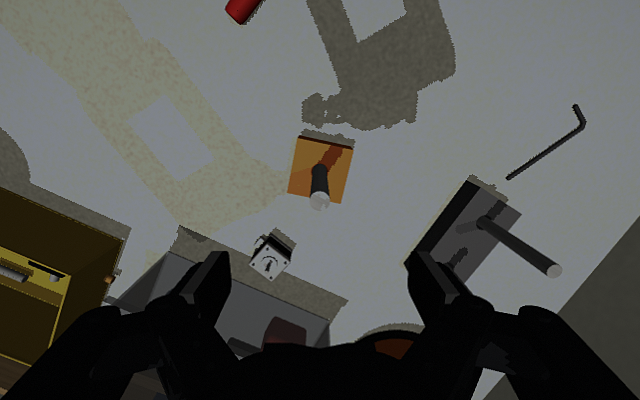

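Call:
servo_tool(
  rows=[
    [[-0.05,-0.15,-2.5],0,8.54],
    [[0,0,-3.0],0,8.54],
    [[0,0,-3.0],0,8.54],
    [[0,0,-3.0],0,8.54],
    [[0,0,-2.5],0,8.54],
  ],
)

```text
clock: 3.58
eef_pos: [497.2, -329.2, 111.1]
tcp_rot: [-3.142, -0.001, 2.042]
contact_force: [-0.1, -0.3, 0.1]
opening: 0.998
```

Call:
servo_tool(
  rows=[
    [[0,0,0],0,8.54],
    [[0,0,0],0,4],
    [[0,0,0],0,4],
    [[0,0,0],0,3],
    [[0,0,0],0,2.4],
  ],
  squeeze=40,
)

```text
clock: 4.0
eef_pos: [498.1, -331.7, 114.6]
tcp_rot: [3.14, 0.003, 2.04]
contact_force: [0.0, 0.4, -0.2]
opening: 0.457
```

```bash
python3 - <<'E'
from h import *
s=r.sense(); print(s['clock'],s['eef_pos'],s['contact_force'],s['opening'])
g=grab('wrist'); save('w3',g['frame'])
E
```

```text
4.0 [ 498.09779547 -331.70829668  114.56214739] [ 0.02636639  0.43388756 -0.15605445] 0.45658616921257383
```

View pics/w3.png

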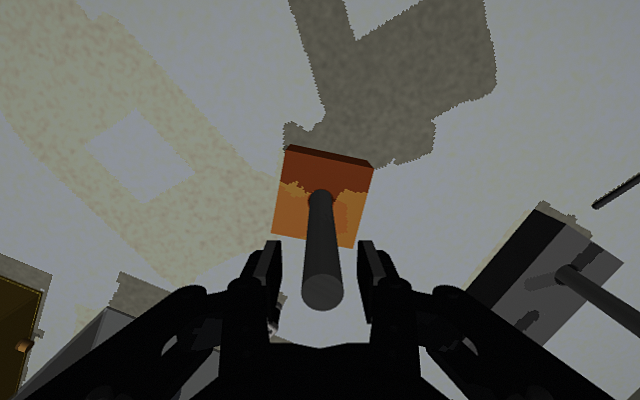

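Call:
servo_tool(
  rows=[
    [[0,0,0],0,2.0],
    [[0,0,0],0,1.5],
    [[0,0,0],0,1.0],
    [[0,0,0],0,0.5],
    [[0,0,0],0,0.5],
  ],
  squeeze=40,
)

```text
clock: 4.47
eef_pos: [497.9, -331.6, 113.7]
tcp_rot: [3.14, 0.002, 2.04]
contact_force: [0.6, 0.8, 6.8]
opening: 0.192
```

Call:
servo_tool(
  rows=[
    [[0,0,0],0,0.5],
    [[0,0,0],0,0.5],
    [[0,0,0],0,0.5],
  ],
)

```text
clock: 4.72
eef_pos: [497.9, -331.7, 113.7]
tcp_rot: [3.14, 0.002, 2.039]
contact_force: [0.6, 2.2, 7.4]
opening: 0.194
```

Call:
servo_tool(
  rows=[
    [[0,0,0.5],0,0.5],
    [[0,0,1.5],0,0.5],
    [[0,0,2.5],0,0.5],
    [[0,0,2.5],0,0.5],
    [[0,0,1.0],0,0.5],
  ],
)

```text
clock: 5.13
eef_pos: [497.6, -332.0, 195.4]
tcp_rot: [3.14, 0.003, 2.04]
contact_force: [0.4, -0.3, -2.4]
opening: 0.191
```

Call:
servo_tool(
  rows=[
    [[0.2,2.5,0],0,0.5],
    [[0.3,3.5,0],0,0.5],
    [[0.5,4.0,0],0,0.5],
    [[0.5,4.0,0],0,0.5],
    [[0.5,4.0,0],0,0.5],
  ],
)

```text
clock: 5.55
eef_pos: [516.0, -149.7, 191.9]
tcp_rot: [-3.141, -0.001, 2.039]
contact_force: [1.4, 0.0, -3.2]
opening: 0.194
```

Call:
servo_tool(
  rows=[
    [[0.5,4.0,0],0,0.5],
    [[0.5,4.0,0],0,0.5],
    [[0.5,3.5,0],0,0.5],
    [[0.4,2.3,0],0,0.5],
    [[0.3,1.0,0],0,0.5],
  ],
)

```text
clock: 5.97
eef_pos: [538.4, -0.3, 191.9]
tcp_rot: [-3.141, -0.001, 2.042]
contact_force: [-0.5, -0.8, -3.1]
opening: 0.194
```

Call:
servo_tool(
  rows=[
    [[0,0,0],0,0.5],
    [[0,0,0],0,0.5],
    [[0,0,0],0,0.5],
  ],
)

```text
clock: 6.22
eef_pos: [538.5, -4.3, 192.2]
tcp_rot: [-3.141, 0.0, 2.039]
contact_force: [0.1, -0.1, -2.9]
opening: 0.193
```

```bash
cat > rod.py <<'E'
from h import *
import sys
def rod(tag):
    s=r.sense(); print(s['clock'],s['eef_pos'].round(2),s['tcp_rot'].round(4),s['contact_force'].round(2),s['wrist_torque'].round(2),s['opening'])
    x,y,_=s['eef_pos']; 
    for n in('side','top','wrist'):
        g=grab(n); save(n+tag,g['frame']); np.save('/tmp/%s%s.npy'%(n,tag),g,allow_pickle=True); P=pts(g)
        m=np.hypot(P[...,0]-x,P[...,1]-y)<25
        zt=s['eef_pos'][2]; lo=max(zt-110,43)
        for a in np.arange(lo,zt-13,15):
            q=P[m&(P[...,2]>a)&(P[...,2]<a+15)]
            if len(q)>10: print(n,int(a),len(q),q.mean(0).round(1),q.min(0).round(1),q.max(0).round(1))
if __name__=='__main__': rod(sys.argv[1])
E
python3 rod.py A
```

```text
6.2167 [538.49  -4.29 192.18] [-3.1405e+00  1.0000e-04  2.0394e+00] [ 0.1  -0.11 -2.94] [-0.05  0.01  0.03] 0.19305253470710682
side 97 28 [536.8  -9.6 104.8] [528.4 -14.3  97.5] [545.9  -1.4 111.3]
side 112 28 [535.8  -9.6 119.9] [528.5 -14.1 112.4] [546.4  -2.5 127.1]
side 127 24 [535.8 -10.  134.8] [528.6 -15.  127.9] [543.3  -3.1 141.8]
side 142 27 [535.8 -10.1 149.3] [529.2 -14.7 142.3] [543.2  -3.4 155.8]
side 157 26 [535.7 -11.  165.2] [529.3 -17.2 158. ] [543.5  -7.1 171.9]
side 172 28 [536.6 -10.8 179.9] [529.9 -14.6 172.3] [544.   -6.4 186.6]
wrist 82 19 [533.2   2.7  95.5] [528.5  -4.1  92.9] [540.6   5.2  97.1]
wrist 97 91 [534.1   2.8 105.3] [528.3  -5.9  97.3] [543.7   5.4 112.1]
wrist 112 100 [534.    2.8 120.3] [528.3  -4.5 112.4] [544.8   5.3 127.1]
wrist 127 122 [533.9   2.7 135.1] [528.2  -5.3 127.6] [543.2   5.5 142. ]
wrist 142 154 [533.7   2.6 150. ] [528.2  -5.7 142.3] [543.6   5.3 157. ]
wrist 157 189 [533.7   2.6 165.1] [528.1  -5.8 157.2] [543.7   5.6 172.1]
wrist 172 237 [533.6   2.5 180.1] [528.   -7.  172.2] [544.1   5.3 187.2]
```

View pics/wristA.png

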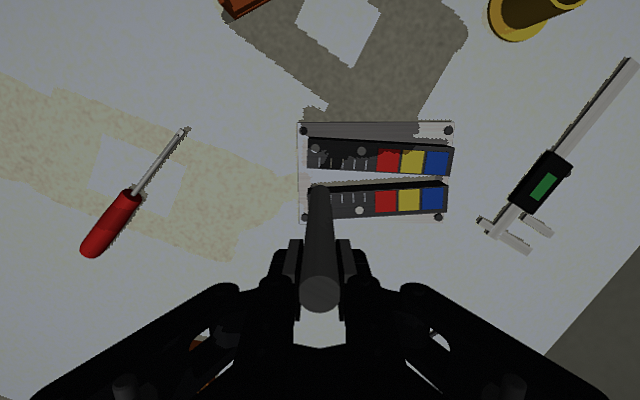

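View pics/sideA.png

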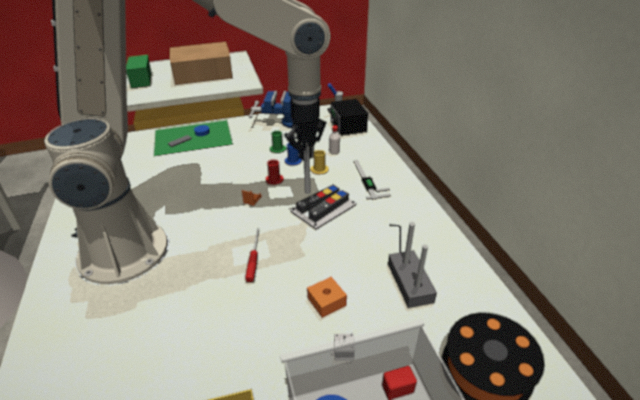

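Call:
servo_tool(
  rows=[
    [[0.04,-0.08,-1.5],0,0.5],
    [[0,0,-2.0],0,0.5],
    [[0,0,-2.0],0,0.5],
    [[0,0,-1.5],0,0.5],
    [[0,0,-0.8],0,0.5],
  ],
)

```text
clock: 6.78
eef_pos: [538.1, -4.9, 112.8]
tcp_rot: [-3.139, -0.001, 2.039]
contact_force: [0.3, -0.8, -3.8]
opening: 0.195
```

Call:
servo_tool(
  rows=[
    [[0,0,-0.1],0,0.5],
    [[0,0,-0.1],0,0.5],
    [[0,0,0],0,0.5],
    [[0,0,0],0,0.5],
  ],
)

```text
clock: 7.12
eef_pos: [540.1, -4.2, 113.6]
tcp_rot: [3.14, 0.001, 2.04]
contact_force: [0.2, -0.2, -4.0]
opening: 0.196
```

```bash
python3 rod.py B; python3 - <<'E'
from h import *
g=np.load('/tmp/wristB.npy',allow_pickle=True).item()
save('wBc',cv2.resize(g['frame'][110:340,240:500],None,fx=2.5,fy=2.5,interpolation=cv2.INTER_CUBIC))
E
```

```text
7.1167 [540.08  -4.21 113.57] [3.1401e+00 8.0000e-04 2.0396e+00] [ 0.21 -0.24 -3.97] [-0.02 -0.06  0.02] 0.19579069406038277
side 43 24 [539.4 -10.5  50.7] [531.  -13.2  43.5] [547.4  -6.9  57.6]
side 58 22 [537.   -9.6  65.4] [531.4 -14.8  58.2] [5.446e+02 3.000e-01 7.270e+01]
side 73 24 [536.4 -10.6  80.6] [530.3 -15.3  74.4] [544.5  -4.7  86. ]
side 88 26 [537.9 -10.4  95.2] [530.4 -14.6  88.3] [545.1  -4.8 102.8]
wrist 43 113 [535.3   3.2  50.9] [529.6  -5.5  43.2] [544.8   5.7  57.8]
wrist 58 142 [535.2   3.1  65.7] [529.5  -5.5  58.1] [545.1   5.7  72.9]
wrist 73 173 [534.9   3.   80.7] [529.4  -5.6  73. ] [544.3   5.8  88. ]
wrist 88 218 [534.9   3.1  95.8] [529.3  -5.5  88. ] [544.6   5.7 102.8]
```

View pics/wBc.png

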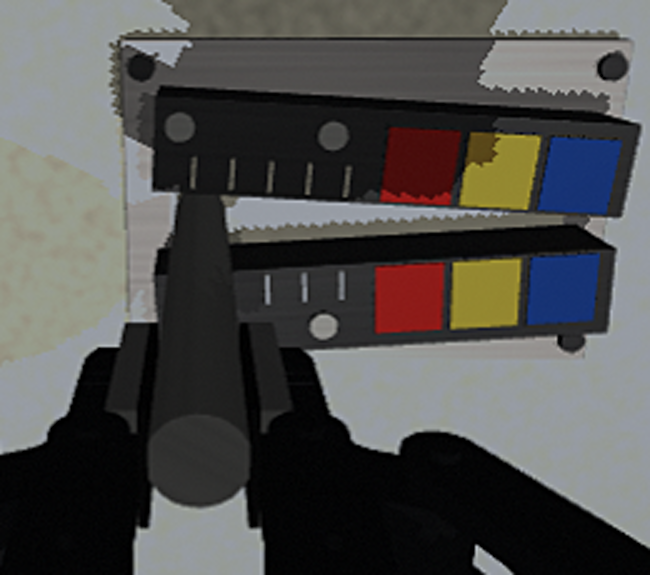

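Call:
servo_tool(
  rows=[
    [[0.8,0.4,0],0,0.5],
    [[0.9,0.4,0],0,0.5],
    [[0.9,0.45,0],0,0.5],
    [[0.9,0.45,0],0,0.5],
    [[0.5,0.25,0],0,0.5],
  ],
)

```text
clock: 7.68
eef_pos: [581.3, 16.3, 112.7]
tcp_rot: [3.14, 0.0, 2.04]
contact_force: [0.5, 0.6, -3.5]
opening: 0.185
```

Call:
servo_tool(
  rows=[
    [[0,0,0],0,0.5],
    [[0,0,0],0,0.5],
    [[0,0,0],0,0.5],
  ],
)

```text
clock: 7.93
eef_pos: [578.8, 15.4, 112.3]
tcp_rot: [-3.141, -0.0, 2.04]
contact_force: [-0.3, -0.8, -2.7]
opening: 0.195
```

```bash
python3 rod.py C
```

```text
7.9333 [578.78  15.43 112.26] [-3.1406e+00 -4.0000e-04  2.0400e+00] [-0.28 -0.78 -2.68] [ 0.04 -0.01 -0.03] 0.19538966222186094
side 43 24 [575.2  10.1  51.1] [569.2   2.2  43. ] [583.5  21.   58. ]
side 58 23 [575.9  10.5  65.4] [569.2   4.1  58.6] [582.9  18.1  72.2]
side 73 26 [575.    9.9  81.2] [568.8   4.2  73.1] [582.9  20.1  87.2]
side 88 25 [575.8   9.8  96.3] [568.1   4.7  88.4] [583.7  14.8 102.9]
wrist 43 121 [573.9  22.5  50.5] [568.3  13.6  43. ] [583.8  25.2  57.9]
wrist 58 145 [573.9  22.5  65.8] [568.3  13.7  58.1] [584.1  25.2  73. ]
wrist 73 172 [573.9  22.4  80.7] [568.2  13.3  73.1] [584.1  25.2  87.9]
wrist 88 224 [573.9  22.4  95.6] [568.2  13.4  88. ] [584.4  25.1 103. ]
```

Call:
servo_tool(
  rows=[
    [[0.3,0.1,0],0,0.5],
    [[0.3,0.1,0],0,0.5],
    [[0.27,0.13,0],0,0.5],
    [[0,0,0],0,0.5],
    [[0,0,0],0,0.5],
  ],
)

```text
clock: 8.5
eef_pos: [588.2, 18.8, 112.6]
tcp_rot: [3.142, 0.0, 2.04]
contact_force: [-0.5, 0.2, -2.7]
opening: 0.19
```

Call:
servo_tool(
  rows=[
    [[0.18,0.09,0],0,0.5],
    [[0.18,0.09,0],0,0.5],
    [[0,0,0],0,0.5],
    [[0,0,0],0,0.5],
  ],
)

```text
clock: 8.83
eef_pos: [591.7, 20.6, 112.6]
tcp_rot: [-3.142, -0.0, 2.04]
contact_force: [0.1, -0.4, -3.2]
opening: 0.194
```

Call:
servo_tool(
  rows=[
    [[0.18,0.09,0],0,0.5],
    [[0.18,0.09,0],0,0.5],
    [[0,0,0],0,0.5],
    [[0,0,0],0,0.5],
  ],
)

```text
clock: 9.17
eef_pos: [595.3, 22.4, 112.6]
tcp_rot: [3.142, -0.0, 2.04]
contact_force: [-0.5, -0.1, -2.5]
opening: 0.189
```

Call:
servo_tool(
  rows=[
    [[0.18,0.09,0],0,0.5],
    [[0,0,0],0,0.5],
    [[0,0,0],0,0.5],
  ],
)

```text
clock: 9.42
eef_pos: [597.1, 23.3, 112.6]
tcp_rot: [3.141, -0.0, 2.04]
contact_force: [0.4, 1.0, -2.7]
opening: 0.191
```

Call:
servo_tool(
  rows=[
    [[0.18,0.09,0],0,0.5],
    [[0,0,0],0,0.5],
    [[0,0,0],0,0.5],
  ],
)

```text
clock: 9.67
eef_pos: [598.9, 24.2, 112.6]
tcp_rot: [3.141, -0.0, 2.04]
contact_force: [-1.0, 0.5, -4.1]
opening: 0.193
```

Call:
servo_tool(
  rows=[
    [[0.18,0.09,0],0,0.5],
    [[0,0,0],0,0.5],
    [[0,0,0],0,0.5],
  ],
)

```text
clock: 9.92
eef_pos: [600.7, 25.2, 112.6]
tcp_rot: [3.141, -0.0, 2.04]
contact_force: [-0.4, 1.7, -2.5]
opening: 0.192
```

Call:
servo_tool(
  rows=[
    [[0.09,0.045,0],0,0.5],
    [[0,0,0],0,0.5],
    [[0,0,0],0,0.5],
  ],
)

```text
clock: 10.17
eef_pos: [601.5, 25.5, 112.6]
tcp_rot: [-3.142, -0.0, 2.04]
contact_force: [-0.8, 1.2, -2.3]
opening: 0.195
```

Call:
servo_tool(
  rows=[
    [[0.09,0.045,0],0,0.5],
    [[0,0,0],0,0.5],
    [[0,0,0],0,0.5],
  ],
)

```text
clock: 10.42
eef_pos: [602.4, 26.0, 112.6]
tcp_rot: [-3.142, -0.0, 2.04]
contact_force: [-1.0, 1.2, -3.2]
opening: 0.191
```

```bash
python3 rod.py D; python3 - <<'E'
from h import *
g=np.load('/tmp/wristD.npy',allow_pickle=True).item()
save('wDc',cv2.resize(g['frame'][110:340,200:460],None,fx=2.5,fy=2.5,interpolation=cv2.INTER_CUBIC))
E
```

```text
10.4167 [602.42  25.98 112.56] [-3.1416e+00 -1.0000e-04  2.0398e+00] [-1.04  1.22 -3.18] [ 0.28  0.24 -0.01] 0.1905469084116418
side 43 22 [599.2  21.5  50.9] [591.9  15.9  43.3] [609.5  45.8  56.8]
side 58 26 [600.3  20.7  65.3] [592.9  16.3  58.7] [609.7  26.2  72.7]
side 73 22 [600.2  20.8  80.3] [593.5  15.1  73.1] [609.2  26.9  87.5]
side 88 26 [599.8  20.4  95.5] [592.1  14.3  88.2] [608.8  26.3 102.3]
wrist 43 125 [597.4  33.6  51. ] [591.7  25.   43.3] [607.6  36.3  58. ]
wrist 58 140 [597.2  33.5  65.9] [591.7  25.3  58.1] [608.1  36.2  73. ]
wrist 73 181 [597.4  33.5  80.8] [591.6  25.   73. ] [606.8  36.1  88. ]
wrist 88 221 [597.2  33.3  95.8] [591.6  24.8  88. ] [606.9  36.2 102.9]
```

View pics/wDc.png

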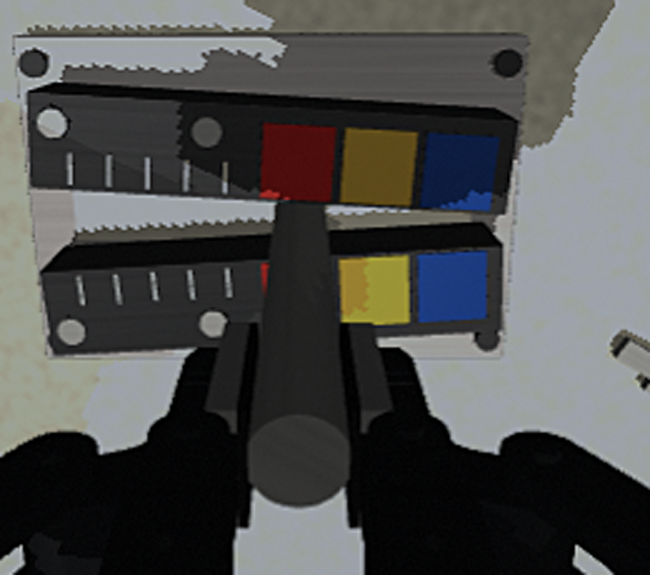

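Call:
servo_tool(
  rows=[
    [[-0.015,0.03,0],0,0.5],
    [[0,0,0],0,0.5],
    [[0,0,0],0,0.5],
  ],
)

```text
clock: 10.82
eef_pos: [602.3, 26.2, 112.6]
tcp_rot: [3.142, 0.0, 2.04]
contact_force: [-1.1, 1.0, -4.1]
opening: 0.192
```

Call:
servo_tool(
  rows=[
    [[0.09,0.045,0],0,0.5],
    [[0,0,0],0,0.5],
    [[0,0,0],0,0.5],
  ],
)

```text
clock: 11.07
eef_pos: [603.3, 26.7, 112.6]
tcp_rot: [3.141, 0.0, 2.04]
contact_force: [-0.7, 1.5, -3.0]
opening: 0.189
```

Call:
servo_tool(
  rows=[
    [[0.09,0.045,0],0,0.5],
    [[0,0,0],0,0.5],
    [[0,0,0],0,0.5],
  ],
)

```text
clock: 11.32
eef_pos: [604.2, 27.2, 112.6]
tcp_rot: [3.141, 0.0, 2.04]
contact_force: [-0.8, 1.4, -2.4]
opening: 0.192
```

Call:
servo_tool(
  rows=[
    [[-0.03,0.06,0],0,0.5],
    [[0,0,0],0,0.5],
    [[0,0,0],0,0.5],
  ],
)

```text
clock: 11.57
eef_pos: [604.0, 27.7, 112.7]
tcp_rot: [3.141, 0.0, 2.04]
contact_force: [-0.6, -0.1, -2.9]
opening: 0.194
```

Call:
servo_tool(
  rows=[
    [[0.09,0.045,0],0,0.5],
    [[0,0,0],0,0.5],
    [[0,0,0],0,0.5],
  ],
)

```text
clock: 11.82
eef_pos: [604.8, 28.1, 112.6]
tcp_rot: [3.142, 0.0, 2.04]
contact_force: [-0.7, 0.1, -2.8]
opening: 0.192
```

Call:
servo_tool(
  rows=[
    [[0.09,0.045,0],0,0.5],
    [[0,0,0],0,0.5],
    [[0,0,0],0,0.5],
  ],
)

```text
clock: 12.07
eef_pos: [605.3, 28.5, 112.5]
tcp_rot: [-3.141, -0.0, 2.04]
contact_force: [-1.6, -1.8, -1.9]
opening: 0.188
```

Call:
servo_tool(
  rows=[
    [[0.09,0.045,0],0,0.5],
    [[0,0,0],0,0.5],
    [[0,0,0],0,0.5],
  ],
)

```text
clock: 12.32
eef_pos: [606.0, 28.9, 112.4]
tcp_rot: [-3.14, -0.0, 2.04]
contact_force: [-3.1, -2.5, -1.3]
opening: 0.192
```

Call:
servo_tool(
  rows=[
    [[0.0,0.0,0],0,0.5],
    [[0,0,0],0,0.5],
  ],
)

```text
clock: 12.48
eef_pos: [606.0, 28.9, 112.4]
tcp_rot: [-3.141, -0.0, 2.04]
contact_force: [-3.9, -1.6, -2.6]
opening: 0.198
```

```bash
python3 rod.py E; python3 - <<'E'
from h import *
g=np.load('/tmp/wristE.npy',allow_pickle=True).item()
save('wEc',cv2.resize(g['frame'][110:340,200:460],None,fx=2.5,fy=2.5,interpolation=cv2.INTER_CUBIC))
E
```

```text
12.4833 [606.02  28.92 112.41] [-3.1407e+00 -2.0000e-04  2.0398e+00] [-3.87 -1.59 -2.6 ] [-0.71  1.04  0.06] 0.19771803329725932
side 43 20 [602.1  22.1  50.5] [596.2  18.   43.4] [608.6  25.6  57.8]
side 58 24 [603.6  22.6  66.1] [596.1  18.6  58.5] [613.4  28.6  72. ]
side 73 25 [603.5  23.1  81.2] [596.2  19.4  73.3] [613.3  29.7  87.8]
side 88 24 [604.4  23.   95.9] [596.2  18.7  89. ] [613.2  27.6 102.7]
wrist 43 115 [600.5  35.7  50.8] [594.9  27.2  43.3] [610.4  38.3  57.7]
wrist 58 146 [600.5  35.7  65.8] [594.9  26.6  58. ] [610.3  38.3  73. ]
wrist 73 176 [600.5  35.7  80.9] [595.   26.8  73. ] [610.3  38.4  87.9]
wrist 88 221 [600.5  35.8  95.9] [595.   26.6  88. ] [610.4  38.5 102.9]
```

View pics/wEc.png

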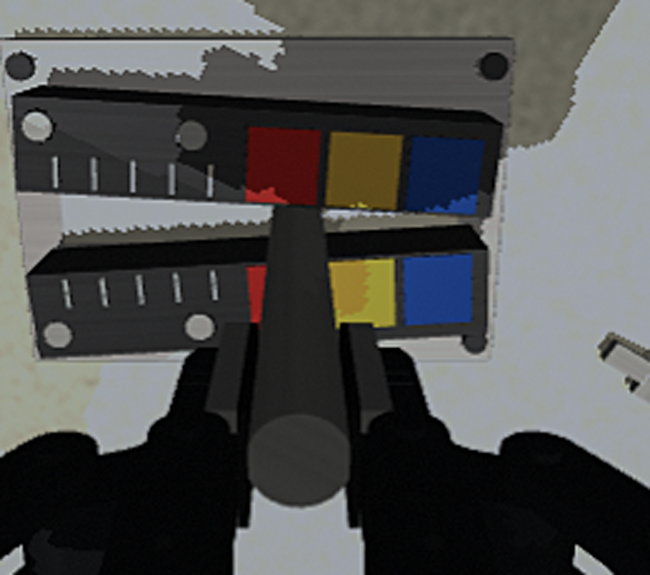

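Call:
servo_tool(
  rows=[
    [[0.05,0.025,0],0,0.5],
    [[0,0,0],0,0.5],
    [[0,0,0],0,0.5],
    [[0,0,0],0,0.5],
  ],
)

```text
clock: 12.97
eef_pos: [606.5, 29.2, 112.4]
tcp_rot: [-3.141, -0.0, 2.04]
contact_force: [-4.5, -2.4, -2.5]
opening: 0.195
```

```bash
python3 rod.py F | grep -v top
```

```text
12.9667 [606.52  29.24 112.4 ] [-3.1406e+00 -3.0000e-04  2.0399e+00] [-4.51 -2.42 -2.53] [-0.75  1.27  0.03] 0.19474240529558046
side 43 23 [603.5  23.7  49.6] [596.7  19.5  44.2] [613.7  29.4  56.7]
side 58 25 [604.3  23.   65.2] [597.3  18.7  58.4] [613.1  28.8  71.5]
side 73 26 [604.2  22.4  81.1] [595.9  18.   73.2] [612.7  27.4  88. ]
side 88 24 [603.9  23.2  95.8] [596.4  19.   88.2] [612.9  32.  102.1]
wrist 43 114 [600.7  35.8  50.6] [595.2  28.3  43.1] [610.4  38.4  57.9]
wrist 58 146 [600.8  35.8  65.5] [595.3  26.9  58. ] [610.7  38.5  73. ]
wrist 73 177 [600.8  35.8  80.9] [595.3  26.9  73.1] [611.4  38.7  88. ]
wrist 88 222 [601.   36.   95.9] [595.4  27.4  88. ] [611.1  38.7 102.9]
```

Call:
servo_tool(
  rows=[
    [[-0.2,-0.1,0],0,0.5],
    [[-0.6,-0.3,0],0,0.5],
    [[-0.9,-0.45,0],0,0.5],
    [[-0.5,-0.25,0],0,0.5],
    [[0,0,0],0,0.5],
  ],
)

```text
clock: 13.53
eef_pos: [583.7, 17.8, 112.7]
tcp_rot: [-3.141, -0.0, 2.039]
contact_force: [-0.3, 0.1, -3.2]
opening: 0.195
```

Call:
servo_tool(
  rows=[
    [[0,0,1.0],0,0.5],
    [[0,0,2.2],0,0.5],
    [[0,0,2.5],0,0.5],
    [[0,0,2.3],0,0.5],
    [[0,0,1.0],0,0.5],
  ],
)

```text
clock: 13.95
eef_pos: [587.1, 18.5, 206.7]
tcp_rot: [3.136, 0.002, 2.04]
contact_force: [1.1, -0.2, -2.4]
opening: 0.193
```

Call:
servo_tool(
  rows=[
    [[-0.6,1.2,0],0,0.5],
    [[-1.2,2.5,0],0,0.5],
    [[-1.6,3.4,0],0,0.5],
    [[-1.6,3.4,0],0,0.5],
    [[-1.6,3.4,0],0,0.5],
  ],
)

```text
clock: 14.37
eef_pos: [517.3, 158.7, 201.7]
tcp_rot: [-3.141, -0.001, 2.039]
contact_force: [0.8, 1.1, -3.0]
opening: 0.194
```

```bash
python3 rod.py G | grep -v top; python3 - <<'E'
from h import *
for n in ('sideG','wristG','topG','w1','side0'):
    g=np.load('/tmp/%s.npy'%n,allow_pickle=True).item(); P=pts(g); f=cv2.cvtColor(g['frame'],cv2.COLOR_RGB2HSV)
    red=((f[...,0]<9)|(f[...,0]>168))&(f[...,1]>90)
    k=red&(np.hypot(P[...,0]-479,P[...,1]-227)<40)&(P[...,2]>64)&(P[...,2]<76); q=P[k]
    if len(q): print(n,len(q),cv2.minEnclosingCircle(q[:,:2].astype(np.float32)))
E
```

```text
14.3667 [517.29 158.74 201.72] [-3.1406e+00 -5.0000e-04  2.0388e+00] [ 0.8   1.11 -2.99] [ 0.   -0.05  0.  ] 0.19375266237851313
side 106 26 [516.2 153.2 114.3] [508.  149.9 106.8] [524.7 157.9 121.2]
side 121 21 [514.9 152.7 129.5] [508.3 148.4 122.8] [524.9 158.4 136.5]
side 136 23 [514.7 153.1 145. ] [507.2 147.4 136.8] [522.4 158.9 151.7]
side 151 25 [515.1 153.1 159.8] [507.5 147.  153.1] [523.1 160.8 166.2]
side 166 26 [515.7 153.1 174.9] [508.  146.4 166.9] [524.8 159.  181.6]
side 181 22 [514.1 152.6 189.8] [507.3 148.3 182.9] [521.2 160.  196.3]
wrist 91 19 [509.3 171.8 105. ] [503.4 164.5 102.4] [518.1 174.3 106.7]
wrist 106 88 [508.8 171.5 114.2] [503.5 164.6 106.9] [517.8 174.2 121.6]
wrist 121 109 [509.3 171.2 129. ] [503.6 162.7 121.8] [519.  173.8 136.4]
wrist 136 132 [509.4 170.8 144.1] [503.9 162.1 136.8] [519.2 173.5 151.3]
wrist 151 158 [509.7 170.5 159.3] [503.9 161.6 151.8] [519.5 173.3 166.3]
wrist 166 205 [509.8 170.1 174.5] [504.2 161.1 166.8] [519.7 173.  181.7]
wrist 181 246 [510.  169.8 189.6] [504.3 160.8 181.7] [519.8 172.6 196.7]
sideG 44 ((479.2425537109375, 224.35076904296875), 24.51336097717285)
wristG 610 ((476.9002685546875, 225.4448699951172), 20.973955154418945)
side0 37 ((477.36346435546875, 219.8394775390625), 23.23575210571289)
```

Call:
servo_tool(
  rows=[
    [[-1.5,2.7,0],0,0.5],
    [[-1.4,2.4,0],0,0.5],
    [[-1.0,1.6,0],0,0.5],
    [[0,0,0],0,0.5],
    [[0,0,0],0,0.5],
  ],
)

```text
clock: 14.93
eef_pos: [479.6, 224.4, 202.1]
tcp_rot: [-3.141, 0.0, 2.041]
contact_force: [0.0, -0.0, -2.9]
opening: 0.191
```

Call:
servo_tool(
  rows=[
    [[0,0,0],0,0.5],
    [[0,0,0],0,0.5],
  ],
)

```text
clock: 15.1
eef_pos: [480.4, 223.4, 202.4]
tcp_rot: [-3.141, 0.0, 2.039]
contact_force: [-0.6, -1.1, -3.1]
opening: 0.196
```

```bash
python3 rod.py H | grep -v top; python3 - <<'E'
from h import *
for n in ('sideH','wristH'):
    g=np.load('/tmp/%s.npy'%n,allow_pickle=True).item(); P=pts(g); f=cv2.cvtColor(g['frame'],cv2.COLOR_RGB2HSV)
    red=((f[...,0]<9)|(f[...,0]>168))&(f[...,1]>90)
    k=red&(np.hypot(P[...,0]-479,P[...,1]-227)<40)&(P[...,2]>64)&(P[...,2]<76); q=P[k]
    if len(q): print(n,len(q),cv2.minEnclosingCircle(q[:,:2].astype(np.float32)))
E
```

```text
15.1 [480.42 223.44 202.35] [-3.1414e+00  3.0000e-04  2.0389e+00] [-0.61 -1.06 -3.14] [-0.02 -0.01  0.06] 0.19587735162226177
side 107 23 [477.4 218.8 114.4] [469.  214.3 108.2] [486.  225.8 122.3]
side 122 24 [476.9 218.3 129.7] [469.  211.4 122.5] [486.2 224.5 136.9]
side 137 21 [477.5 218.  145.6] [471.3 210.8 138.2] [485.3 225.1 152.3]
side 152 26 [477.9 219.4 160.6] [469.3 213.1 154.5] [486.6 225.6 167.3]
side 167 21 [477.3 218.8 174.6] [469.6 210.7 167.8] [486.9 223.6 180.9]
side 182 23 [477.  219.3 190. ] [470.1 213.6 182.7] [484.8 226.8 197.1]
wrist 92 20 [474.1 231.8 105.4] [469.1 224.5 103. ] [483.9 234.4 107.2]
wrist 107 90 [474.6 232.  115. ] [469.  225.  107.4] [483.4 234.5 122.3]
wrist 122 106 [474.6 231.7 130.1] [469.1 223.1 122.4] [484.3 234.4 137.3]
wrist 137 128 [474.8 231.5 145.1] [469.2 222.5 137.5] [485.2 234.1 152.2]
wrist 152 158 [474.6 231.3 160.1] [469.2 222.6 152.4] [484.9 234.1 167.3]
wrist 167 188 [475.1 231.3 175. ] [469.3 222.3 167.4] [484.5 234.1 182.2]
wrist 182 248 [474.8 231.  190.2] [469.2 222.2 182.4] [484.9 233.9 197.3]
sideH 48 ((475.7850646972656, 223.77511596679688), 22.463485717773438)
wristH 417 ((476.59814453125, 225.54644775390625), 20.756362915039062)
```

View pics/wristH.png

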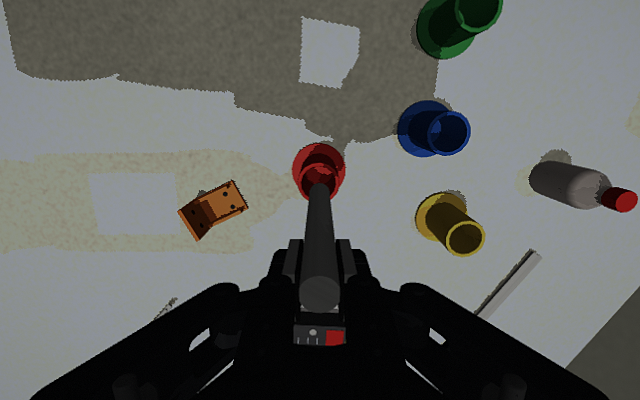

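Call:
servo_tool(
  rows=[
    [[-0.05,0.0,-1.0],0,0.5],
    [[0,0,-2.0],0,0.5],
    [[0,0,-2.2],0,0.5],
    [[0,0,-2.2],0,0.5],
    [[0,0,-1.2],0,0.5],
  ],
)

```text
clock: 15.67
eef_pos: [478.2, 223.4, 113.7]
tcp_rot: [-3.139, -0.0, 2.039]
contact_force: [-0.9, -0.7, -3.6]
opening: 0.192
```

Call:
servo_tool(
  rows=[
    [[0,0,-0.4],0,0.5],
    [[0,0,-0.2],0,0.5],
    [[0,0,0],0,0.5],
    [[0,0,0],0,0.5],
  ],
)

```text
clock: 16.0
eef_pos: [480.1, 224.5, 111.2]
tcp_rot: [3.14, 0.0, 2.04]
contact_force: [0.0, 0.4, -2.7]
opening: 0.193
```

Call:
servo_tool(
  rows=[
    [[0,0,-0.3],0,0.5],
    [[0,0,-0.2],0,0.5],
    [[0,0,0],0,0.5],
    [[0,0,0],0,0.5],
  ],
)

```text
clock: 16.33
eef_pos: [479.5, 224.4, 105.8]
tcp_rot: [3.141, -0.0, 2.04]
contact_force: [0.1, -0.9, -3.0]
opening: 0.196
```

Call:
servo_tool(
  rows=[
    [[0,0,-0.1],0,0.5],
    [[0,0,0],0,0.5],
    [[0,0,0],0,0.5],
  ],
)

```text
clock: 16.58
eef_pos: [479.7, 224.4, 104.8]
tcp_rot: [3.141, 0.0, 2.04]
contact_force: [-0.3, -0.3, -1.7]
opening: 0.192
```

Call:
servo_tool(
  rows=[
    [[0,0,-0.1],0,0.5],
    [[0,0,0],0,0.5],
    [[0,0,0],0,0.5],
  ],
)

```text
clock: 16.83
eef_pos: [480.1, 224.7, 104.7]
tcp_rot: [3.14, 0.0, 2.04]
contact_force: [-1.8, -0.8, 9.7]
opening: 0.191
```

Call:
servo_tool(
  rows=[
    [[0,0,0.05],0,0.5],
    [[0,0,0],0,0.5],
    [[0,0,0],0,2.2],
    [[0,0,0],0,2.8],
    [[0,0,0],0,3.5],
  ],
)

```text
clock: 17.25
eef_pos: [479.5, 224.3, 104.0]
tcp_rot: [-3.142, 0.0, 2.04]
contact_force: [0.8, -0.4, -0.8]
opening: 0.406
```

Call:
servo_tool(
  rows=[
    [[0,0,0],0,5],
    [[0,0,0],0,6.5],
    [[0,0,0],0,8],
    [[0,0,0],0,8.54],
    [[0,0,0],0,8.54],
  ],
)

```text
clock: 17.67
eef_pos: [479.5, 224.3, 104.1]
tcp_rot: [3.142, -0.0, 2.04]
contact_force: [0.3, -0.2, -0.6]
opening: 0.993
```

```bash
python3 - <<'E'
from h import *
s=r.sense(); print(s['clock'],s['eef_pos'],s['contact_force'],s['opening'])
g=grab('wrist'); save('wI',g['frame'])
E
```

```text
17.6667 [479.50954001 224.33527022 104.06841678] [ 0.25995793 -0.19654393 -0.63416616] 0.9930085522353704
```

View pics/wI.png

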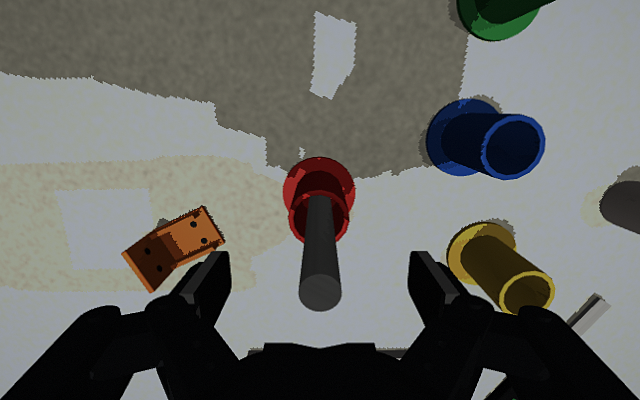

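Call:
servo_tool(
  rows=[
    [[0,0,1.0],0,8.54],
    [[0,0,2.5],0,8.54],
    [[0,0,3.0],0,8.54],
    [[0,0,3.5],0,8.54],
    [[0,0,3.5],0,8.54],
  ],
)

```text
clock: 18.13
eef_pos: [478.9, 224.1, 241.1]
tcp_rot: [-3.141, 0.0, 2.04]
contact_force: [0.7, 0.3, 0.6]
opening: 1.0
```

Call:
servo_tool(
  rows=[
    [[0,0,3.0],0,8.54],
    [[0,0,1.5],0,8.54],
    [[0,0,0],0,8.54],
    [[0,0,0],0,8.54],
    [[0,0,0],0,8.54],
  ],
)

```text
clock: 18.55
eef_pos: [478.9, 224.0, 283.4]
tcp_rot: [-3.14, -0.0, 2.04]
contact_force: [-0.6, 0.9, 1.0]
opening: 0.998
```

```bash
python3 - <<'E'
from h import *
s=r.sense(); print(s['clock'],s['eef_pos'],s['contact_force'],s['opening'])
for n in('side','wrist'):
    g=grab(n); P=pts(g); save(n+'J',g['frame']); 
    m=np.hypot(P[...,0]-478,P[...,1]-225)<22
    for a in (80,100,120,140,152):
        q=P[m&(P[...,2]>a)&(P[...,2]<a+18)]
        if len(q): print(n,a,len(q),q.mean(0).round(1),q[:,2].max())
    if n=='side': save('sJc',cv2.resize(g['frame'][110:330,200:460],None,fx=2.6,fy=2.6))
E
```

```text
18.55 [478.86071919 224.03393358 283.43438641] [-0.63415988  0.85330877  1.00780604] 0.9975518528740821
side 80 23 [476.6 219.4  88.9] 97.37256412911336
side 100 29 [476.9 219.9 107.7] 116.92974551935106
side 120 25 [476.4 219.8 127.7] 137.14910568985988
side 140 36 [477.4 222.2 150.4] 156.6265472581632
side 152 17 [477.1 224.7 154.9] 156.6265472581632
wrist 80 37 [474.1 233.2  89.4] 97.4514699676289
wrist 100 43 [474.1 233.1 109.6] 117.85325510791137
wrist 120 54 [473.8 233.  129.4] 137.568906465493
wrist 140 306 [476.5 227.9 154.4] 157.6771264971465
wrist 152 263 [477.  227.  155.8] 157.6771264971465
```

View pics/sJc.png

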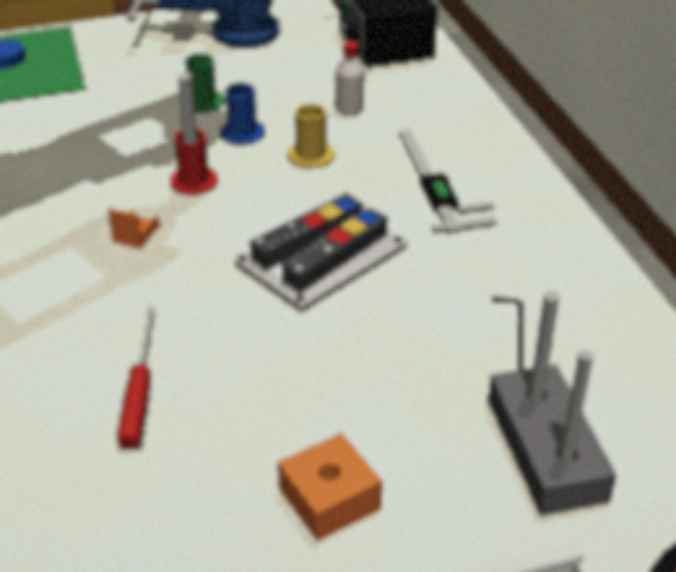

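View pics/wristJ.png

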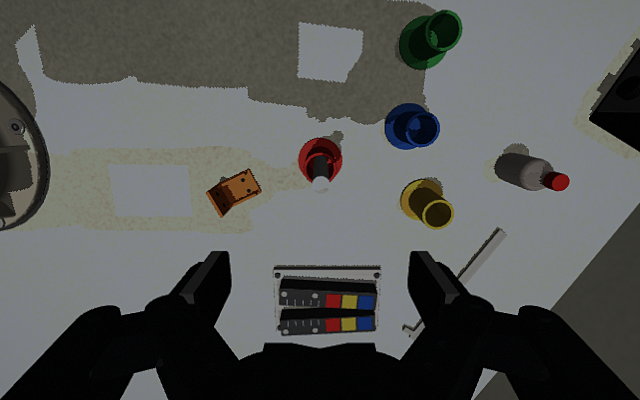

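Rod upright in the red tube, top at about z 156 mm (foot on the 6 mm floor), gripper well clear; grey-block rods and bystanders unchanged.

```bash
python3 -c "
from rig import r
print(r.sign_off())"
```

```text
the job is handed in; nothing more can be done
None
```

The rod from the orange block read as an 18 mm rod. It now stands free at the bottom of the red tube, and I have handed the job in.

- **Gauging:** I set the rod upright in the wide end of the slot and slid it along. It first rubbed on the right jaw only, so I shifted it sideways until the sideways force was about zero. I then pushed with about 5 N until it wedged. It stopped about 12 mm past the gauge's origin, in the red band, which runs from -3 to 19 mm. The rod's weight on the wrist, about 3 N, also fits an 18 mm rod.
- **Placing:** I backed it out, lifted it over and lowered it into the red tube until it touched the floor (about 10 N for a moment). Then I let go and raised the gripper clear.
- **Last checks:** The rod is upright and its top is at about 156 to 157 mm, which puts its foot on the tube's 6 mm floor. The two rods are still in the grey block, and the other things in view look unmoved. It took about 18.6 s.
- **Disagreement:** The cameras differed by up to about 2 mm on where the gauge and rod were. That does not change the reading, because the rod was well inside the red band.

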